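Load a waisted test bar from a leaning stand into a spring test bed

ROBOT

A 6-joint arm with a two-finger parallel gripper is mounted at the origin on the work surface. World frame = base frame: x ahead of the robot, y to its left, z up, the work surface at z = 0. Lengths are in m, angles in rad, forces in N, time in s.
With the tool pointing down it reaches from about 0.35 to 0.975 m from the base axis. Payload 4.9 kg.
Tool frame: the origin (TCP) lies where the fingers leave the gripper's body, on its centre line; the fingertips stand 73 mm ahead of it and the grasp point (between the pads) lies 54 mm ahead of it; z points along the fingers, y is the direction in which the jaws open and shut (so a half turn about z gives the same grasp; the last joint's range is limited). The gripper opens to 85 mm and grips with 20 to 120 N. Pads are 22 mm wide; open, the fingers measure 114 mm over their backs; the gripper's body (76 mm by 85 mm) begins 54 mm behind the grasp point. The pads swing forward as they close: fully open they stand 13 mm farther back than shut.
Start: joints at [-1.238, 0.053, 1.613, -0, 1.476, -0.119], TCP at [0.273, -0.562, 0.304] pointing down, gripper open.
Joint ranges: [-3.01, 3.01], [-1.01, 2.22], [0.06, 2.58], [-1.02, 4.17], [0.09, 2.62], [-3.14, 3.14]. Speed limits (rad/s): [2.57, 2.57, 3.14, 3.14, 3.14, 3.14].

INTERFACE

Orientations are given as a rotation vector (axis times angle).
In Python, from station import monitor, vision, workorder gives the robot as it stands.
- The arm moves only by the tool arm_command, never from a script. Its argument "rows" is text: rows parted by semicolons, each of 6 numbers parted by spaces: the shift along the world's x, y, z in mm, then the turn, a rotation vector about the world's x, y, z in degrees. In form: tx ty tz wx wy wz; .... A call has 1 to 12 rows; each row is the pose to reach, as a shift and turn from the pose measured when the call began; what a row does not reach only later rows make up. A row lasts 1/8 s, in which the tool goes at most 62.5 mm and 10.7 degrees, less where a joint would pass 70% of its speed; a pose out of reach is approached as far as the arm can. A call with a gripper value outside its range is refused whole. "jaw" is the opening, from 0 (shut) to 1 (fully open), set as the call begins (left out, the last holds). The fingers move at their own pace and stop on an object; "squeeze" is the grip in N (left out, the last holds). Time passes only in rows, so rows that repeat a pose let the fingers close. It gives the time, the measured TCP pose, the force and the opening at its end, in the units of the state.
- monitor.get_obs(): the state, without advancing time (a new reading comes with each control period).
- vision.get_image(name): name is "scene" or "top" or "wrist"; returns a dict with "frame" (384x512x3 uint8, red, green, blue), "vfov" (degrees; the focal length in pixels is half the picture's height over the tangent of half this angle, whatever the lens; pixels are square), "cx", "cy" (the principal point, pixels), "R" (3x3) and "t" (3): a world point X has camera coordinates R X + t; the wrist camera has in their place "T_tool_cam" (4x4, takes a point from camera to tool coordinates, whose origin is the TCP and whose axes are the flange's). Camera axes: x right, y down, z forward; pixel columns grow to the right and rows downward; lengths in m; the calibration is good to about 2 mm. The wrist camera is an equidistant fisheye: a pixel r from the principal point sees the ray r / f radians off the axis. A picture is of the moment at which its call begins: read the wrist's pose just before it. There is no depth.
- workorder.finish_job(): hands the job in, once; it reports no verdict.
The state is a dict: "t": time; "q": joint angles; "dq": joint speeds; "effort": joint torques, N m; "tool_pos": TCP position; "tool_rot": TCP orientation; "contact_force": force on the tool from outside, world axes, zero at the start; "wrist_torque": the same for the moment, N m; "opening": finger opening in m.
Only numpy, scipy, OpenCV 4.12 (cv2) and the standard library are available. Lean on these libraries where they do the work, as an engineer would, in place of code of your own. Each camera call takes 0.05 s, during which the arm holds its last target. There are 200 camera calls.

TASK

Draw the waisted test bar straight out of its socket in the light leaning stand, without tipping the stand or dragging it from its place, and lay the bar in the two V-blocks of the test bed. Then push the sliding jaw along its track so that the bar presses the spring plunger fully in, without ramming it, and leave the jaw there. The plain rod stays in the stand, and everything else on the bench stays where it is.

Things in the scene. Friction and masses are not known exactly. Their poses are not given: they have to be found in the camera images.
- stand: Light loose black plastic stand (about 0.18 kg empty); origin: centre of the underside of its foot, 115 x 150 x 6 mm, z up. Two square sockets, 75 mm apart along its y (y = +37.5 and -37.5 mm), lean 45 degrees: their axes rise along the stand's own (+x, +z). One holds the waisted bar, the other the plain rod; which is which varies. Highest point 68 mm.
- stand_mouth (a point): Point midway between the mouths of the stand's two sockets (x = -5, y = 0, z = 57 mm in the stand's frame). The bores are 25 x 25 mm, 50 mm deep along the 45-degree axis, closed at the bottom.
- bar_center (a point): Centre of the loose waisted round aluminium bar, 160 mm long, 0.14 kg: two equal heads 22 mm in diameter, 50 mm long, and a waist 16 mm in diameter, 60 mm long. z along the bar, at the start pointing up and out of the socket; this point is then 30 mm beyond the socket's mouth. It rests on the lower wall of its bore with 3 mm play above, 1.5 mm each side.
- rod_center (a point): Centre of the plain round aluminium rod without waist, 22 mm in diameter, 160 mm long, z along it; stands in the other socket and stays there.
- bed: Test bed fixed to the bench: plate 100 (x) x 360 (y) x 16 mm, origin at the centre of its underside. Two steel V-blocks, 20 mm wide along y, at y = -43 and +58 mm; 90-degree grooves along y, 50 mm wide at the top, highest point 61 mm; clear space of 81 mm between the blocks down to the plate. Sliding jaw at the -y end; white plunger housing, 100 mm high, at y = 118 to 168 mm.
- bed_mid (a point): Point of the bed at its x = 0, y = 0, z = 52 mm: on the line where the axis of the bar's heads lies in the V-blocks; y along that line, towards the plunger. A bar laid with its centre at bed y = -15 to +10 mm rests on both V-blocks and touches neither jaw (when back) nor plunger.
- jaw (a joint): Sliding jaw of the bed, in m: 0 fully back, grows towards the plunger (bed's +y), range 0 to 0.075; starts at 0 to 0.012 and stays where it is left (5 N of friction). Its flat front face is at bed y = -108 mm + value, z = 18 to 68 mm; with the bar holding the plunger fully in it stands at 0.056.
- jaw_grip (a point): Centre of the top of the jaw's upright black plastic grip: 34 mm (bed's x) x 14 mm (along the track), top 103 mm above the bench, free at its back (-y) side from 31 mm above the bench to the top; its centre stands 32 mm behind the jaw's front face.
- plunger (a joint): Spring plunger, in m: 0 is out, 0.008 fully in (hard stop). Spring force 0.8 N at rest, 2.4 N fully in. Steel disc 18 mm across.
- plunger_tip (a point): Centre of the plunger's front face, at bed y = +100 mm when out, z = 52 mm, facing -y.
- screwdriver: Screwdriver 200 mm long lying on the bench; a bystander, to be left alone; origin at the centre of its underside.
- beaker: Glass beaker 70 mm wide, 85 mm high; a bystander, to be left alone; origin at the centre of its underside.
- flask: Amber glass jar 60 mm wide, 120 mm high; a bystander, to be left alone; origin at the centre of its underside.
- weight: Brass weight 48 mm wide, 60 mm high; a bystander, to be left alone; origin at the centre of its underside.
- caliper: Caliper 160 mm long lying flat; a bystander, to be left alone; origin at the centre of its underside.
- wrench: Wrench 160 mm long lying flat; a bystander, to be left alone; origin at the centre of its underside.
- bin: Open grey bin 100 x 140 x 50 mm; a bystander, to be left alone; origin at the centre of its underside.
Things that resemble listed ones, but are neither listed nor needed, are in the scene too. Leave any turquoise look-alike of the stand alone.

How it is judged:
On the way, in this order (a step that is already met when the one before it is completed fails the run):
1. the waisted bar is drawn clear of its socket and the stand stands (z of bar_center in the frame of stand above 0.125 m and angle between stand's own z axis and vertical below 0.1 rad), for 0.1 s.
2. the bar lies in both V-blocks, let go, with the jaw still back (x of bar_center in the frame of bed between -0.003 and 0.003 m and z of bar_center in the frame of bed between 0.0485 and 0.0555 m and angle between the z axis of bar_center and the y axis of bed, either way round below 0.05 rad and value of joint jaw below 0.04 m and contact force between the fingers and bar below 0.1 N and linear speed of bar below 0.02 m/s), for 0.2 s.
At the end, for the whole second after the job is handed in: The bar rests in both V-blocks (axis within 3 mm sideways, 3.5 mm in height, 0.05 rad), the plunger is in by at least 6 of 8 mm, the jaw at 51 mm or more; the stand is level within 0.05 rad, within 15 mm of its start, the plain rod still in its socket (x of bar_center in the frame of bed between -0.003 and 0.003 m and z of bar_center in the frame of bed between 0.0485 and 0.0555 m and angle between the z axis of bar_center and the y axis of bed, either way round below 0.05 rad and value of joint plunger above 0.006 m and value of joint jaw above 0.051 m and y of bar_center in the frame of bed above 0.0245 m and linear speed of bar below 0.01 m/s and angle between stand's own z axis and vertical below 0.05 rad and height (world z) of stand below 0.005 m and distance of stand from where it was at the start of the episode below 0.015 m and z of rod_center in the frame of stand below 0.09 m); the robot touches nothing.
It fails at once if the stand tips by more than 0.14 rad (angle between stand's own z axis and vertical above 0.14 rad).
It fails at once if the jaw is rammed against the bar with more than 35 N (contact force between jaw and bar above 35 N).
It fails at once if a bystander is moved by more than 25 mm (distance of any of screwdriver, beaker, flask, weight, caliper, wrench, bin from where it was at the start of the episode above 0.025 m).
It also fails if it takes over 62 s, if anything falls off the work surface, if the arm or the gripper's body presses on something with over 40 N, if the wrist force passes 120 N, or if a joint passes its speed limit or range.

## Working session

There is one attempt and no reset: what is moved stays moved. The work goes in short steps, Python scripts to look and compute and a tool call to move; the robot and the scene stay as the last step left them, time stands still between calls to the robot, and variables do not carry over. Pictures are saved under pics/ and viewed, about 8 in all and at most 12, crops included, and the job is handed in when it is done.

Besides the shell and the picture viewer there is one more tool, called after "Request:" as name(argument=value, ...) on one line, values as JSON. arm_command: Moves the arm, as the interface text tells. Its arguments: {"type":"object","properties":{"rows":{"type":"string"},"jaw":{"type":"number"},"squeeze":{"type":"number"}},"required":["rows"]}

```bash
mkdir -p pics; ls; cat > h.py <<'E'
import numpy as np, cv2, pickle
from station import monitor, vision, workorder
from scipy.spatial.transform import Rotation as Ro
def grab(n,save):
    o=monitor.get_obs(); im=vision.get_image(n); im['obs']=o
    cv2.imwrite(f'pics/{save}.png',im['frame'][...,::-1]); pickle.dump(im,open(f'pics/{save}.pkl','wb')); return im
def load(s): return pickle.load(open(f'pics/{s}.pkl','rb'))
def ray(im,uv):
    uv=np.atleast_2d(np.array(uv,float)); H=im['frame'].shape[0]; f=H/2/np.tan(np.radians(im['vfov'])/2)
    d=uv-[im['cx'],im['cy']]
    if 'R' in im:
        v=np.c_[d/f,np.ones(len(d))]; R=np.array(im['R']); t=np.array(im['t'])
        return -R.T@t, v@R/np.linalg.norm(v,axis=1)[:,None]
    r=np.linalg.norm(d,axis=1); th=r/f; s=np.where(r>0,np.sin(th)/np.maximum(r,1e-9),1/f)
    v=np.c_[d*s[:,None],np.cos(th)]; T=np.array(im['T_tool_cam']); Rt=Ro.from_rotvec(im['obs']['tool_rot']).as_matrix()
    return Rt@T[:3,3]+im['obs']['tool_pos'], v@T[:3,:3].T@Rt.T
def onz(im,uv,z):
    c,v=ray(im,uv); return c+v*((z-c[2])/v[:,2])[:,None]
def proj(im,X):
    X=np.atleast_2d(X); H=im['frame'].shape[0]; f=H/2/np.tan(np.radians(im['vfov'])/2)
    if 'R' in im:
        p=X@np.array(im['R']).T+im['t']; return p[:,:2]/p[:,2:]*f+[im['cx'],im['cy']]
    T=np.array(im['T_tool_cam']); Rt=Ro.from_rotvec(im['obs']['tool_rot']).as_matrix()
    p=((X-im['obs']['tool_pos'])@Rt-T[:3,3])@T[:3,:3]; r=np.linalg.norm(p[:,:2],axis=1); th=np.arctan2(r,p[:,2])
    return p[:,:2]/r[:,None]*(th*f)[:,None]+[im['cx'],im['cy']]
def tri(ims,uvs):
    A=np.zeros((3,3));b=np.zeros(3)
    for im,uv in zip(ims,uvs):
        c,v=ray(im,uv); P=np.eye(3)-np.outer(v[0],v[0]); A+=P;b+=P@c
    return np.linalg.solve(A,b)
E
python3 - <<'E'
from h import *
a=grab('top','top0'); b=grab('scene','sc0')
print(monitor.get_obs())
for i in(a,b): print({k:v for k,v in i.items() if k not in('frame','obs')})
for n in ('top0','sc0'):
    im=cv2.imread(f'pics/{n}.png'); cv2.imwrite(f'pics/{n}b.png',cv2.resize(im,(800,600),interpolation=cv2.INTER_CUBIC))
E
```

```text
pics
{'t': 0.1, 'q': array([-1.23796674e+00,  5.32870028e-02,  1.61418312e+00, -2.00541857e-05,
        1.47598746e+00, -1.18988945e-01]), 'dq': array([-0.00055985, -0.00271717, -0.00160328, -0.00030457,  0.00234916,
        0.00062594]), 'effort': array([ 7.19594791e-04, -3.94909930e+01, -3.71361959e+01, -8.99270435e-05,
        3.95462950e-03,  4.00642335e-06]), 'tool_pos': array([ 0.27273538, -0.56186648,  0.30277242]), 'tool_rot': array([-3.05996164e+00, -7.03281616e-01,  3.43594244e-04]), 'contact_force': array([ 0.4248726 ,  1.06114489, -0.35255114]), 'wrist_torque': array([ 0.01301525, -0.02146343,  0.02252054]), 'opening': 0.08536232828694068}
{'vfov': 57.51016934905975, 'cx': 256.8152728513724, 'cy': 191.54198251374717, 'R': array([[ 0.01978268, -0.99972006, -0.01297842],
       [-0.99434662, -0.01831854, -0.10459073],
       [ 0.10432371,  0.01497413, -0.99443066]]), 't': array([0.06607088, 0.5675478 , 1.09143662])}
{'vfov': 46.66307419959709, 'cx': 259.9304777656304, 'cy': 201.53161059068765, 'R': array([[ 0.89679576,  0.44227379,  0.01229844],
       [ 0.31184204, -0.61211296, -0.72668581],
       [-0.31386605,  0.65552392, -0.68685987]]), 't': array([-0.53610771, -0.04601006,  1.38254813])}
```

View pics/top0b.png

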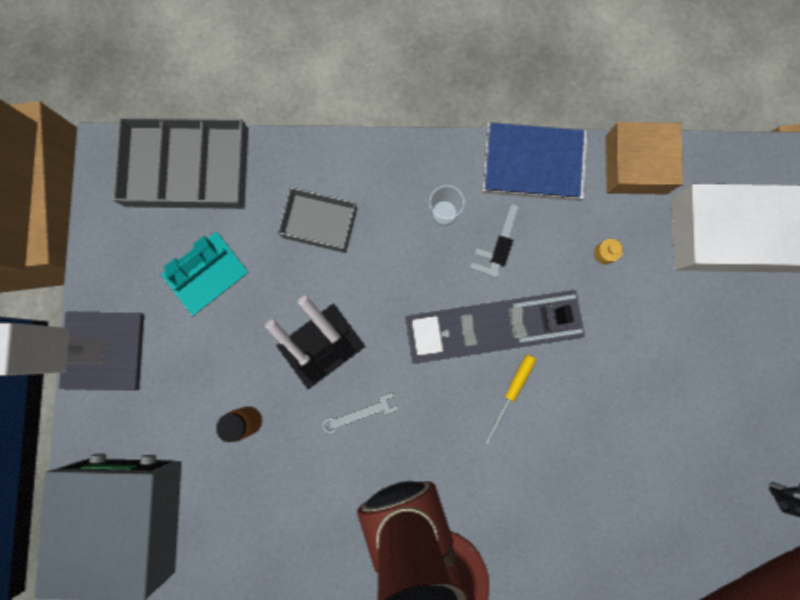

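View pics/sc0b.png

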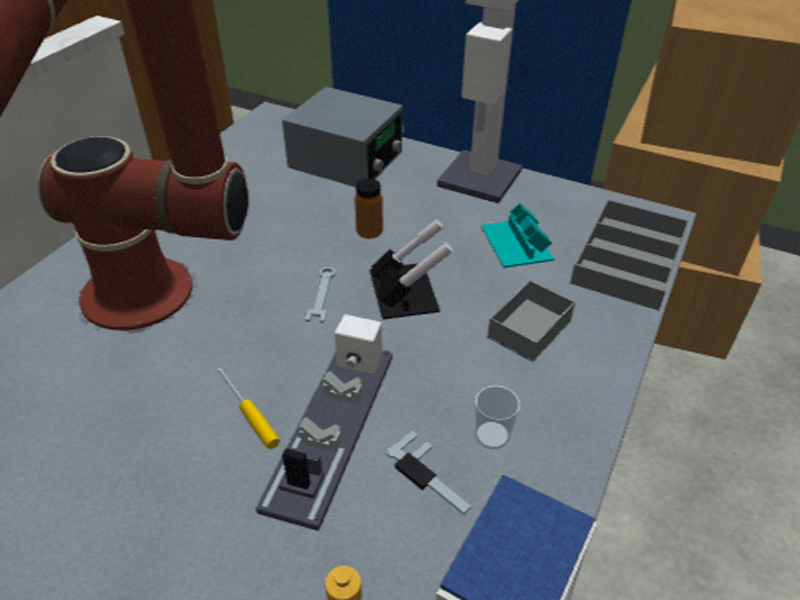

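The top view (800 px) shows the black stand at (320,345), with its bars leaning up-left. The bed is at (495,327), with the plunger at its left end and the jaw at its right end. The scene view agrees, with the turquoise look-alike further right. Next I get coarse positions.

```bash
python3 - <<'E'
from h import *
t=load('top0'); s=load('sc0'); k=1/1.5625
def P(im,n,uv,z): print(n,onz(im,np.array([uv],float)*k,z)[0].round(4))
for uv in [(406,315),(576,290),(584,334),(413,363)]: P(t,'bed',uv,.016)
for uv in [(346,305),(364,345),(308,388)]: P(t,'foot',uv,.006)
for uv in [(376,289),(377,318),(439,311)]: P(s,'footS',uv,.006)
# tips: top vs scene. 
for a in [(268,325),(303,300)]:
  for b in [(437,224),(447,248)]:
    print(a,b,tri([t,s],[np.array(a)*k,np.array(b)*k]).round(4))
for n,uv in dict(flask=(232,427),wrench=(360,413),driver=(512,400),beaker=(447,210),bin=(318,220)).items(): P(t,n,uv,.02)
# zoom crops
a=cv2.resize(cv2.imread('pics/top0.png')[180:255,160:240],None,fx=5,fy=5,interpolation=cv2.INTER_CUBIC)
b=cv2.resize(cv2.imread('pics/sc0.png')[130:205,225:300],None,fx=5,fy=5,interpolation=cv2.INTER_CUBIC)
cv2.imwrite('pics/c1.png',np.hstack([a,b]))
E
```

```text
bed [0.5351 0.0667 0.016 ]
bed [ 0.5937 -0.2846  0.016 ]
bed [ 0.5029 -0.2998  0.016 ]
bed [0.4367 0.0505 0.016 ]
foot [0.5545 0.1929 0.006 ]
foot [0.4717 0.1529 0.006 ]
foot [0.381  0.2663 0.006 ]
footS [0.4232 0.2178 0.006 ]
footS [0.4644 0.1446 0.006 ]
footS [0.5619 0.2162 0.006 ]
(268, 325) (437, 224) [0.5031 0.3248 0.1225]
(268, 325) (447, 248) [0.5123 0.3466 0.0505]
(303, 300) (437, 224) [0.5411 0.2456 0.1871]
(303, 300) (447, 248) [0.5519 0.2605 0.1252]
flask [0.3005 0.4153 0.02  ]
wrench [0.3339 0.1562 0.02  ]
driver [ 0.3663 -0.1513  0.02  ]
beaker [ 0.7579 -0.0154  0.02  ]
bin [0.7319 0.2558 0.02  ]
```

View pics/c1.png

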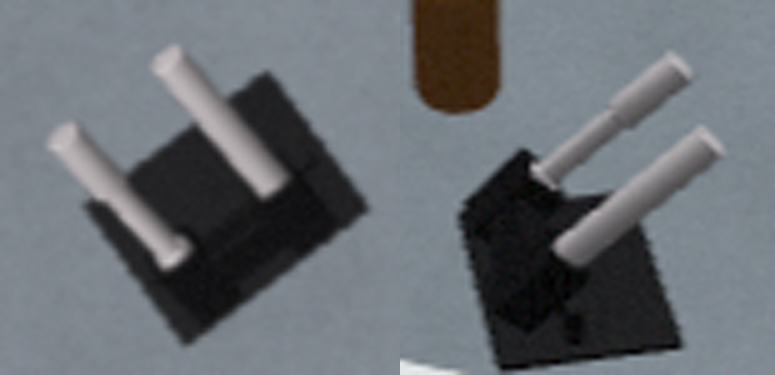

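The crop settles it: the waisted bar is the left one in the top view and the rear one in the scene view. Next I fit the stand and bed poses.

```bash
cat >> h.py <<'E'
def fit2d(loc,pts):
    l=np.array(loc)[:,:2];p=np.array(pts)[:,:2];a=l-l.mean(0);b=p-p.mean(0)
    th=np.arctan2((a[:,0]*b[:,1]-a[:,1]*b[:,0]).sum(),(a*b).sum()); R=np.array([[np.cos(th),-np.sin(th)],[np.sin(th),np.cos(th)]])
    o=p.mean(0)-R@l.mean(0); return o,th,np.linalg.norm(l@R.T+o-p,axis=1)
E
python3 - <<'E'
from h import *
t=load('top0'); s=load('sc0')
c=lambda u:np.array(u)/5+[160,180]
d=lambda u:(np.array(u)-[400,0])/5+[225,130]
F=onz(t,c([(270,72),(368,208),(188,345),(85,205)]),.005); print(F.round(4))
# lean dir +x -> up-left: corners: +x,-y ; -x,-y ; -x,+y ; +x,+y
o,th,e=fit2d([(.0575,-.075),(-.0575,-.075),(-.0575,.075),(.0575,.075)],F); print('stand',o,np.degrees(th),e)
w=tri([t,s],[c((65,133)),d((683,68))]); r=tri([t,s],[c((171,57)),d((710,142))]); print('tips',w,r)
wm=tri([t,s],[c((175,255)),d((543,172))]);print('low waist?',wm)
R=np.array([[np.cos(th),-np.sin(th)],[np.sin(th),np.cos(th)]])
for y in(.0375,-.0375):
  p=R@[-.005+.1*0+ .11*.7071,y]+o; print('pred tip',p,.057+.11*.7071)
k=1/1.5625
B=onz(t,np.array([(406,315),(576,290),(584,334),(413,363)])*k,.016)
print('bed',fit2d([(.05,.18),(.05,-.18),(-.05,-.18),(-.05,.18)],B))
E
```

```text
[[0.5568 0.2175 0.005 ]
 [0.4692 0.1508 0.005 ]
 [0.3788 0.2648 0.005 ]
 [0.4675 0.3355 0.005 ]]
stand [0.46807012 0.24215104] 37.82401209960927 [0.00274437 0.00321119 0.00248991 0.0011996 ]
tips [0.50892342 0.32089572 0.12557818] [0.55411751 0.25972482 0.12757149]
low waist? [0.43974684 0.26709949 0.05828244]
pred tip [0.50256326 0.3164043 ] 0.13478099999999998
pred tip [0.54855612 0.25716195] 0.13478099999999998
bed (array([ 0.51709026, -0.11681942]), np.float64(0.17516729531348083), array([0.00246637, 0.00406876, 0.00472123, 0.00127242]))
```

```bash
cat >> h.py <<'E'
def Rtool(yaw,tilt):
    "yaw(deg) of tool x; tool z = down tilted forward (along tool x) by tilt"
    y,t=np.radians([yaw,tilt]); f=np.array([np.cos(y),np.sin(y),0]); k=np.array([0,0,1.])
    z=np.sin(t)*f-np.cos(t)*k; yy=np.array([np.sin(y),-np.cos(y),0]); return np.c_[np.cross(yy,z),yy,z]
def delta(pos,R):
    o=monitor.get_obs(); R0=Ro.from_rotvec(o['tool_rot'])
    w=np.degrees((Ro.from_matrix(R)*R0.inv()).as_rotvec()); d=(np.array(pos)-o['tool_pos'])*1e3
    print('shift',d.round(1),'turn',w.round(2),'t',o['t'],'F',np.array(o['contact_force']).round(1),'op',round(o['opening']*1e3,1),'q',np.degrees(o['q']).round(0)); return d,w
E
python3 - <<'E'
from h import *
delta([.50,-.15,.36],Rtool(37.8,0))
R=Rtool(37.8,45); delta(np.array([.460,.284,.076])-.174*R[:,2],R)
E
```

```text
shift [227.3 411.9  57.2] turn [-0.1  -0.05 11.91] t 0.1 F [ 0.4  1.1 -0.4] op 85.4 q [-71.   3.  92.  -0.  85.  -7.]
shift [  90.   770.5 -103.7] turn [ 23.69 -38.34  11.25] t 0.1 F [ 0.4  1.1 -0.4] op 85.4 q [-71.   3.  92.  -0.  85.  -7.]
```

Request:
arm_command(rows="60 100 15 0 0 3; 120 200 30 0 0 6; 180 300 45 0 0 9; 230 410 55 0 0 12; 230 410 55 0 0 12; 230 500 55 0 0 12; 200 600 55 0 0 12; 150 700 40 0 0 12; 120 740 20 0 0 12; 90 770 0 0 0 12; 90 770 0 0 0 12; 90 770 0 0 0 12", jaw=0.6)

```text
t: 1.6
tool_pos: [0.3836, 0.132, 0.314]
tool_rot: [-2.97, -1.019, -0.0]
contact_force: [1.0, -0.4, 0.2]
opening: 0.0511
```

```bash
python3 - <<'E'
from h import *
R=Rtool(37.8,45); delta(np.array([.460,.284,.076])-.174*R[:,2],R)
E
```

```text
shift [ -20.8   76.6 -115. ] turn [ 27.5  -35.57  -0.1 ] t 1.6 F [ 1.  -0.4  0.2] op 51.1 q [  8. -30. 119.   0.  91.  61.]
```

Request:
arm_command(rows="-3 10 0 6 -7.8 0; -6 20 0 12 -15.5 0; -10 40 -20 18 -23.3 0; -15 60 -50 24 -31 0; -21 77 -80 27.5 -35.6 0; -21 77 -110 27.5 -35.6 0; -21 77 -115 27.5 -35.6 0; -21 77 -115 27.5 -35.6 0")

```text
t: 2.6
tool_pos: [0.3629, 0.209, 0.1997]
tool_rot: [-2.548, -0.874, -1.057]
contact_force: [0.0, 1.2, 0.8]
opening: 0.0516
```

```bash
python3 - <<'E'
from h import *
R=Rtool(37.8,45); delta(np.array([.460,.284,.076])-.174*R[:,2],R)
w=grab('wrist','w1'); print(w['vfov'],w['cx'],w['cy'],w['T_tool_cam'],w['frame'].shape)
print(proj(w,[.460,.284,.076]),proj(w,np.array([.460,.284,.076])+.08*np.array([.559,.434,.707])))
cv2.imwrite('pics/w1b.png',cv2.resize(w['frame'][...,::-1],(800,600),interpolation=cv2.INTER_CUBIC))
E
```

```text
shift [-0.1 -0.4 -0.6] turn [ 0.02  0.07 -0.06] t 2.6 F [0.  1.2 0.8] op 51.6 q [ 10. -51. 147.  27.  46.  50.]
65.70646984690485 256.1093296086368 185.33984468978068 [[ 4.81554458e-04 -9.47928301e-01 -3.18483444e-01  8.31654574e-02]
 [ 9.99999763e-01  6.13340750e-04 -3.13513035e-04 -6.53339465e-04]
 [ 4.92526753e-04 -3.18483217e-01  9.47928372e-01 -7.01236478e-02]
 [ 0.00000000e+00  0.00000000e+00  0.00000000e+00  1.00000000e+00]] (384, 512, 3)
[[257.26031538 187.35854404]] [[257.50706541  93.74082547]]
```

View pics/w1b.png

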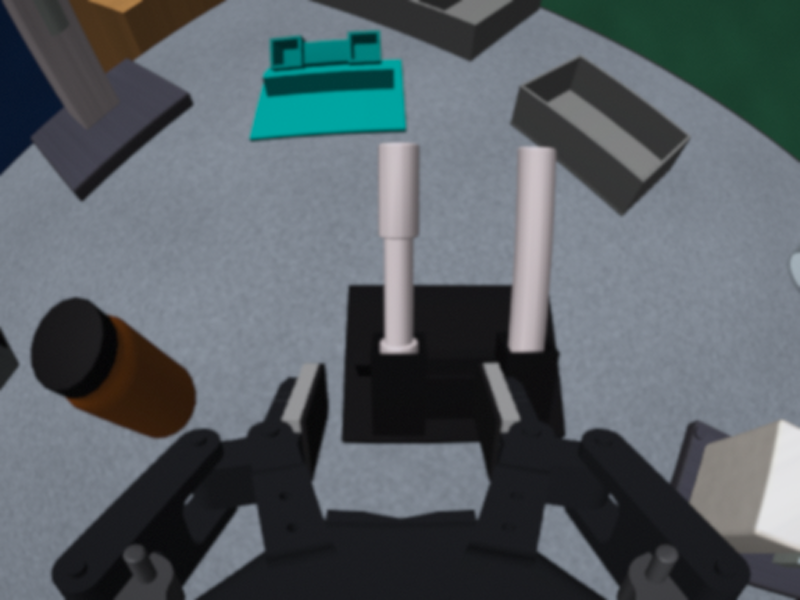

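The wrist view is well aligned: the waisted bar's axis is near column 399 (expected 402), with shoulders at rows 238 and 348. I refine it with a mask.

```bash
python3 - <<'E'
from h import *
w=load('w1'); f=w['frame'].astype(int); m=(f.min(2)>125)&(f[...,0]>f[...,2]-2)
for r in range(92,232,6):
    o=[]
    for a,b in((225,300),(310,370)):
        c=np.where(m[r,a:b])[0]+a
        o+= [c.min(),c.max(),len(c)] if len(c) else [0,0,0]
    print(r,o,end='; ')
# depth along tool z from angular width at row of waist
print()
R=Rtool(37.8,45); 
def axis(row,lo,hi,D):
    c,v=ray(w,[(lo-.5,row),(hi+.5,row)]); ang=np.arccos(v[0]@v[1]); d=D/2/np.sin(ang/2); mid=v.sum(0);mid/=np.linalg.norm(mid)
    return c+mid*d
np.save('pics/dummy.npy',0)
for r in range(92,232,8):
    c=np.where(m[r,225:300])[0]+225
    if len(c)<6: continue
    D=.022 if r<150 else .016
    p=axis(r,c.min(),c.max(),D); q=R.T@(p-[.460,.284,.076]); print(r,p.round(4),'tool-frame off mm',(q*1e3).round(1))
E
```

```text
92 [np.int64(244), np.int64(264), 17, 0, 0, 0]; 98 [np.int64(243), np.int64(263), 21, np.int64(332), np.int64(353), 22]; 104 [np.int64(242), np.int64(263), 22, np.int64(332), np.int64(353), 22]; 110 [np.int64(243), np.int64(263), 21, np.int64(332), np.int64(353), 22]; 116 [np.int64(243), np.int64(263), 21, np.int64(331), np.int64(353), 23]; 122 [np.int64(243), np.int64(262), 20, np.int64(331), np.int64(352), 22]; 128 [np.int64(243), np.int64(262), 20, np.int64(331), np.int64(352), 22]; 134 [np.int64(243), np.int64(262), 20, np.int64(331), np.int64(352), 22]; 140 [np.int64(243), np.int64(262), 20, np.int64(331), np.int64(351), 21]; 146 [np.int64(243), np.int64(261), 19, np.int64(330), np.int64(351), 22]; 152 [np.int64(246), np.int64(258), 13, np.int64(330), np.int64(351), 22]; 158 [np.int64(246), np.int64(260), 15, np.int64(330), np.int64(350), 21]; 164 [np.int64(246), np.int64(260), 15, np.int64(330), np.int64(350), 21]; 170 [np.int64(246), np.int64(260), 15, np.int64(329), np.int64(349), 21]; 176 [np.int64(246), np.int64(260), 15, np.int64(329), np.int64(349), 21]; 182 [np.int64(246
[... 979 characters left out ...]
167 0.3344 0.0398] tool-frame off mm [27.9 -5.1 79.2]
148 [0.5179 0.3363 0.0208] tool-frame off mm [15.9 -5.8 94. ]
156 [0.501  0.3214 0.039 ] tool-frame off mm [13.  -4.4 65.3]
164 [0.4952 0.3168 0.0348] tool-frame off mm [ 4.7 -4.4 63. ]
172 [0.4893 0.3122 0.0307] tool-frame off mm [-3.5 -4.3 60.6]
180 [0.4918 0.3137 0.0066] tool-frame off mm [-18.4  -4.   79.7]
188 [0.4853 0.3087 0.0025] tool-frame off mm [-27.1  -4.   76.8]
196 [ 0.4788  0.3036 -0.0014] tool-frame off mm [-35.7  -4.   73.8]
204 [ 0.4723  0.2985 -0.0052] tool-frame off mm [-44.3  -3.9  70.6]
212 [ 0.4726  0.2998 -0.0333] tool-frame off mm [-63.3  -4.8  91.2]
220 [0.4269 0.261  0.1041] tool-frame off mm [ -8.6  -2.1 -48.3]
```

Request:
arm_command(rows="8 7.5 -10 0 0 0; 16 14 -21 0 0 0; 24 21 -32 0 0 0; 32 27.5 -42 0 0 0; 32.3 27.5 -42.4 0 0 0; 32.3 27.5 -42.4 0 0 0")

```text
t: 3.4
tool_pos: [0.3962, 0.2365, 0.1596]
tool_rot: [-2.546, -0.874, -1.061]
contact_force: [-0.6, 0.1, 0.4]
opening: 0.0513
```

```bash
python3 - <<'E'
from h import *
w=grab('wrist','w2'); f=w['frame'].astype(int); 
R=Rtool(37.8,45); C=np.array([.4588,.2855,.076]); a=R[:,0]
delta(C-.114*R[:,2],R)
print('axis proj', [proj(w,C+s*a)[0].round(1).tolist() for s in(-.03,0,.03,.08)])
for r in range(40,300,10): 
    d=f[r,:,0]-f[r,:,2]; c=np.where(f[r,220:300].min(1)>70)[0]+220; e=np.where((d[220:300]>-6)&(f[r,220:300].min(1)>60))[0]+220
    print(r,(e.min(),e.max(),(e.min()+e.max())/2,len(e)) if len(e) else None,end='; ')
cv2.imwrite('pics/w2b.png',cv2.resize(w['frame'][...,::-1],(800,600),interpolation=cv2.INTER_CUBIC))
E
```

```text
shift [-1.  -0.4 -3. ] turn [-0.03  0.27 -0.04] t 3.45 F [-0.1  0.5  1.1] op 51.3 q [ 14. -34. 143.  32.  33.  45.]
axis proj [[256.3, 255.9], [256.5, 218.8], [256.6, 176.9], [256.9, 99.4]]
40 None; 50 None; 60 None; 70 None; 80 None; 90 None; 100 (np.int64(240), np.int64(272), np.float64(256.0), 33); 110 (np.int64(240), np.int64(273), np.float64(256.5), 34); 120 (np.int64(240), np.int64(272), np.float64(256.0), 33); 130 (np.int64(240), np.int64(272), np.float64(256.0), 33); 140 (np.int64(240), np.int64(272), np.float64(256.0), 33); 150 (np.int64(240), np.int64(272), np.float64(256.0), 33); 160 (np.int64(240), np.int64(272), np.float64(256.0), 33); 170 (np.int64(240), np.int64(272), np.float64(256.0), 33); 180 (np.int64(245), np.int64(267), np.float64(256.0), 23); 190 (np.int64(245), np.int64(267), np.float64(256.0), 23); 200 (np.int64(245), np.int64(267), np.float64(256.0), 23); 210 (np.int64(244), np.int64(267), np.float64(255.5), 24); 220 (np.int64(244), np.int64(267), np.float64(255.5), 24); 230 (np.int64(244), np.int64(267), np.float64(255.5), 24); 240 (np.int64(244), np.int64(267), np.float64(255.5), 24); 250 (np.int64(245), np.int64(267), np.float64(256.0), 23); 260 (np.int64(241), np.int64(271), np.float64(256.0), 31); 270 None; 280 None; 290 None;
```

View pics/w2b.png

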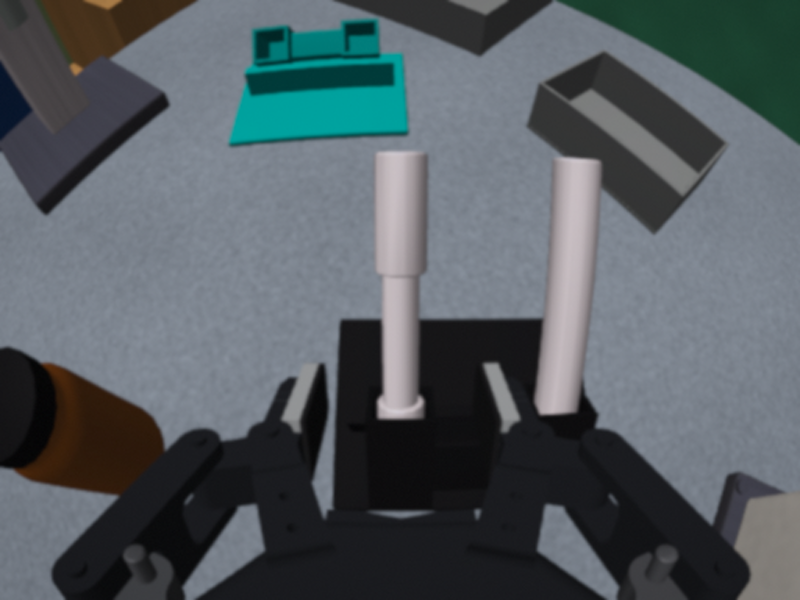

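Request:
arm_command(rows="5 4 -8 0 0 0; 10 8 -15 0 0 0; 16 13 -23 0 0 0; 22 18 -31 0 0 0; 28 22 -39 0 0 0; 32 26 -45 0 0 0; 32 26 -45 0 0 0; 32 26 -45 0 0 0")

```text
t: 4.45
tool_pos: [0.4282, 0.2625, 0.1151]
tool_rot: [-2.546, -0.874, -1.063]
contact_force: [0.8, -0.6, -0.7]
opening: 0.0515
```

```bash
python3 - <<'E'
from h import *
R=Rtool(37.8,45); C=np.array([.4586,.2857,.076])
delta(C-.054*R[:,2],R)
E
```

```text
shift [ 0.2 -0.2 -0.9] turn [-0.04  0.3  -0.04] t 4.45 F [ 0.8 -0.6 -0.7] op 51.5 q [ 17. -19. 138.  41.  23.  36.]
```

Request:
arm_command(rows="0 0 -0.5 0 0 0; 0 0 -0.5 0 0 0; 0 0 -0.5 0 0 0; 0 0 -0.5 0 0 0", jaw=0.26, squeeze=25)

```text
t: 4.95
tool_pos: [0.4282, 0.2625, 0.1146]
tool_rot: [-2.546, -0.874, -1.063]
contact_force: [-0.3, -0.3, -0.2]
opening: 0.0222
```

Request:
arm_command(rows="0 0 0 0 0 0; 0 0 0 0 0 0; 0 0 0 0 0 0; 0 0 0 0 0 0", jaw=0.1, squeeze=25)

```text
t: 5.45
tool_pos: [0.4282, 0.2624, 0.1147]
tool_rot: [-2.546, -0.874, -1.063]
contact_force: [-0.4, 0.2, -0.1]
opening: 0.0146
```

```bash
python3 - <<'E'
from h import *
R=Rtool(37.8,45); C=np.array([.4586,.2857,.076])
delta(C-.054*R[:,2],R); print(monitor.get_obs()['wrist_torque'])
E
```

```text
shift [ 0.2 -0.1 -0.5] turn [-0.04  0.32 -0.04] t 5.45 F [-0.4  0.2 -0.1] op 14.6 q [ 17. -19. 138.  41.  23.  36.]
[-0.29848456  0.25767978 -0.05117084]
```

Request:
arm_command(rows="0 0 0 0 0 0; 0 0 0 0 0 0; -0.8 -0.6 1.0 0 0 0; -0.8 -0.6 1.0 0 0 0; 1.4 1.1 3.8 0 0 0; 3.7 2.9 6.7 0 0 0; 6 4.6 9.5 0 0 0; 8.2 6.4 12.3 0 0 0", jaw=0, squeeze=35)

```text
t: 6.45
tool_pos: [0.4366, 0.269, 0.1272]
tool_rot: [-2.546, -0.874, -1.063]
contact_force: [-0.0, -0.8, -1.6]
opening: 0.0148
```

```bash
python3 - <<'E'
from h import *
R=Rtool(37.8,45); C=np.array([.4586,.2857,.076])
d,w=delta(C-.054*R[:,2],R); print('tool frame',-R.T@d, monitor.get_obs()['wrist_torque'])
E
```

```text
shift [ -8.2  -6.7 -13. ] turn [-0.04  0.32 -0.04] t 6.45 F [-0.  -0.8 -1.6] op 14.8 q [ 18. -18. 136.  38.  23.  39.]
tool frame [16.67039933 -0.28397672 -1.7056773 ] [-0.39650948  0.37942356 -0.00459606]
```

Request:
arm_command(rows="3.4 2.6 4.2 0 0 0; 6.7 5.2 8.5 0 0 0; 11.2 8.7 14.1 0 0 0; 15.7 12.2 19.8 0 0 0; 20.1 15.6 25.5 0 0 0; 24.6 19.1 31.1 0 0 0; 29.1 22.6 36.8 0 0 0; 33.5 26 42.4 0 0 0; 38 29.5 48.1 0 0 0; 42.5 33 53.7 0 0 0; 47 36.5 59.4 0 0 0; 51.4 40 65 0 0 0")

```text
t: 7.95
tool_pos: [0.4883, 0.3092, 0.1925]
tool_rot: [-2.546, -0.874, -1.063]
contact_force: [0.3, 0.3, -2.3]
opening: 0.0147
```

```bash
python3 - <<'E'
from h import *
R=Rtool(37.8,45); C=np.array([.4586,.2857,.076])
d,w=delta(C-.054*R[:,2],R); print('tool frame',-R.T@d, monitor.get_obs()['wrist_torque'])
w=grab('wrist','w3'); cv2.imwrite('pics/w3b.png',cv2.resize(w['frame'][...,::-1],(640,480)))
E
```

```text
shift [-59.9 -46.9 -78.3] turn [-0.04  0.31 -0.04] t 7.95 F [ 0.3  0.3 -2.3] op 14.7 q [ 21. -15. 126.  27.  27.  53.]
tool frame [109.18436098  -0.38047268  -1.598134  ] [-0.28283365  0.42530466  0.00465273]
```

View pics/w3b.png

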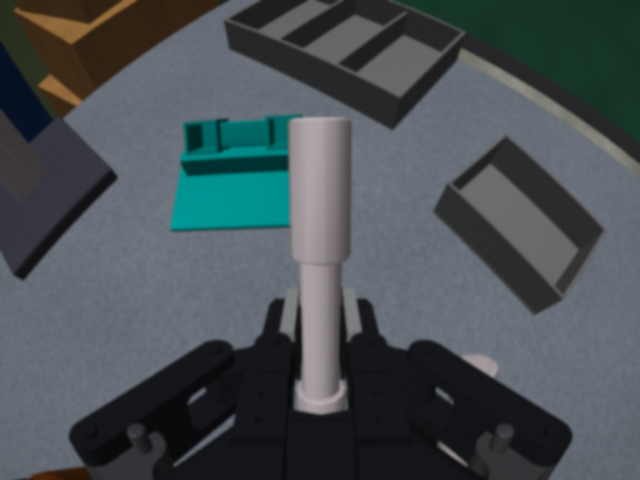

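The bar is clear of the socket and held at its waist, and the wrist sees it intact. Next I raise and level it.

Request:
arm_command(rows="0 0 40 0 0 0; 0 -10 90 0 0 0; 0 -30 120 -5.5 7.1 0; 0 -60 130 -11 14.2 0; 0 -90 130 -16.5 21.3 0; 0 -120 130 -22 28.5 0; 0 -150 130 -27.5 35.4 0; 0 -180 130 -27.5 35.4 0; 0 -180 130 -27.5 35.4 0")

```text
t: 9.12
tool_pos: [0.4896, 0.1285, 0.3238]
tool_rot: [-2.971, -1.018, -0.017]
contact_force: [-0.7, 0.2, -2.4]
opening: 0.0147
```

```bash
python3 - <<'E'
from h import *
delta([.517,-.117,.28],Rtool(100,0))
E
```

```text
shift [  27.4 -245.5  -43.8] turn [-0.52  0.38 62.18] t 9.125 F [-0.7  0.2 -2.4] op 14.7 q [  6. -15. 107.   0.  87.  58.]
```

Request:
arm_command(rows="4 -35 0 0 0 9; 8 -70 0 0 0 18; 12 -105 0 0 0 27; 16 -140 -10 0 0 36; 20 -175 -20 0 0 45; 24 -210 -30 0 0 54; 27 -245 -44 -0.5 0.4 62; 27 -245 -44 -0.5 0.4 62; 27 -245 -44 -0.5 0.4 62")

```text
t: 10.25
tool_pos: [0.5168, -0.1158, 0.2799]
tool_rot: [-2.024, -2.402, -0.001]
contact_force: [0.2, 0.2, -1.3]
opening: 0.0145
```

```bash
python3 - <<'E'
from h import *
delta([.517,-.117,.28],Rtool(100,0))
w=grab('wrist','w4'); cv2.imwrite('pics/w4b.png',cv2.resize(w['frame'][...,::-1],(800,600),interpolation=cv2.INTER_CUBIC))
E
```

```text
shift [ 0.2 -1.2  0.1] turn [-0.04  0.01  0.22] t 10.25 F [ 0.2  0.2 -1.3] op 14.5 q [-21.  -9. 107.   0.  83. -30.]
```

View pics/w4b.png

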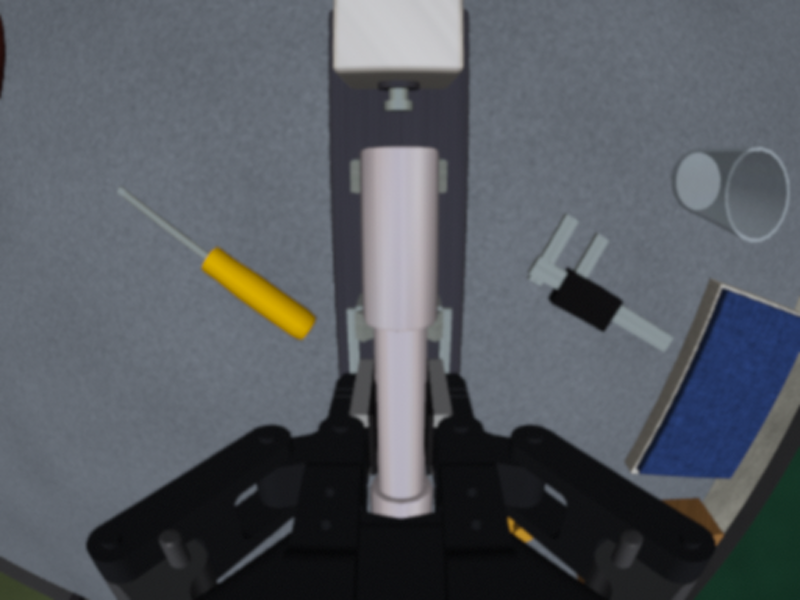

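The bar is over the bed, with both V-blocks' ends, the plate edges and the plunger (398,100) visible. I measure the bed from the plate edges, plunger and housing.

```bash
python3 - <<'E'
from h import *
w=load('w4'); g=cv2.GaussianBlur(cv2.cvtColor(w['frame'],cv2.COLOR_RGB2GRAY),(3,3),0).astype(float)
L=[];Rr=[]
for r in list(range(65,98,3))+list(range(128,190,4)):
    row=g[r]; d=np.diff(row)
    def sub(i): 
        s=np.abs(d[i-2:i+3]); return (s*np.arange(i-2,i+3)).sum()/s.sum()+.5
    L.append((sub(195+np.argmin(d[195:222])),r)); Rr.append((sub(285+np.argmax(d[285:315])),r))
# outer edge at bottom z=0 or top z=.016: visible silhouette: side faces
print([round(x[0],1) for x in L],[round(x[0],1) for x in Rr])
for z in(.016,0.):
    l=onz(w,L,z)[:,:2]; r=onz(w,Rr,z)[:,:2]
    th=[]
    for p in(l,r):
        vx,vy,x0,y0=cv2.fitLine(p.astype(np.float32),cv2.DIST_HUBER,0,.001,.001).ravel(); th.append((np.degrees(np.arctan2(vy,vx))%180,x0,y0))
    a=np.radians((th[0][0]+th[1][0])/2); n=np.array([np.sin(a),-np.cos(a)]) # bed x dir
    sl=np.median(l@n); sr=np.median(r@n); print('z',z,'yaws',th[0][0],th[1][0],'width',sr-sl,'mid',(sl+sr)/2)
a=np.radians(100.); n=np.array([np.sin(a),-np.cos(a)]); y=np.array([np.cos(a),np.sin(a)])
k=1/1.5625
for nm,uv,z in [('plunger front',(398,108),.052),('house topL',(334,70),.1),('house topR',(463,70),.1),('VL',(350,176),.061),('VR',(447,176),.061),('V2L',(347,322),.061),('V2R',(453,322),.061),('Vfar',(352,160),.061),('Vnear',(352,192),.061),('V2far',(352,307),.061),('V2near',(360,338),.061)]:
    p=onz(w,np.array([uv])*k,z)[0]; print(nm,p.round(4),'x,y rel TCP along bed',((p[:2]-w['obs']['tool_pos'][:2])@np.c_[n,y]*1e3).round(1))
print('tcp.n',w['obs']['tool_pos'][:2]@n)
# bar as seen: head columns
f=w['frame'].astype(int)
for r in (110,150,190,220,260,300):
    e=np.where((f[r,215:300].min(1)>120)&(f[r,215:300,0]-f[r,215:300,2]>-6))[0]+215; print(r,e.min(),e.max(),(e.min()+e.max())/2,end='; ')
E
```

```text
[np.float64(209.7), np.float64(210.1), np.float64(210.1), np.float64(209.8), np.float64(209.8), np.float64(209.8), np.float64(210.1), np.float64(210.4), np.float64(210.4), np.float64(210.2), np.float64(210.2), np.float64(211.2), np.float64(211.2), np.float64(211.3), np.float64(211.4), np.float64(211.6), np.float64(211.9), np.float64(212.1), np.float64(212.2), np.float64(212.3), np.float64(212.5), np.float64(212.6), np.float64(212.7), np.float64(212.7), np.float64(213.2), np.float64(213.6), np.float64(213.6)] [np.float64(299.8), np.float64(299.8), np.float64(299.8), np.float64(299.6), np.float64(299.6), np.float64(299.6), np.float64(299.7), np.float64(299.7), np.float64(299.6), np.float64(299.5), np.float64(299.4), np.float64(298.8), np.float64(298.7), np.float64(298.4), np.float64(298.4), np.float64(298.4), np.float64(298.3), np.float64(297.9), np.float64(297.7), np.float64(297.6), np.float64(297.6), np.float64(297.4), np.float64(297.3), np.float64(297.2), np.float64(296.7), np.float64(296.7), np.float64(296.7)]
z 0.016 yaws 99.92063 99.89143 width 0.09959792783875471 mid 0.488479225
[... 277 characters left out ...]
l TCP along bed [ 34.1 121.2]
VL [ 0.4763 -0.0617  0.061 ] x,y rel TCP along bed [-30.5  60.3]
VR [ 0.5358 -0.0515  0.061 ] x,y rel TCP along bed [29.8 60.1]
V2L [ 0.4882 -0.1588  0.061 ] x,y rel TCP along bed [-35.6 -37.4]
V2R [ 0.559  -0.1466  0.061 ] x,y rel TCP along bed [ 36.2 -37.6]
Vfar [ 0.476  -0.0516  0.061 ] x,y rel TCP along bed [-29.   70.3]
Vnear [ 0.4791 -0.0715  0.061 ] x,y rel TCP along bed [-29.4  50.2]
V2far [ 0.4901 -0.1474  0.061 ] x,y rel TCP along bed [-31.8 -26.5]
V2near [ 0.4986 -0.169   0.061 ] x,y rel TCP along bed [-27.2 -49.3]
tcp.n 0.4888551410938626
110 233 277 255.0; 150 233 277 255.0; 190 234 275 254.5; 220 241 270 255.5; 260 242 269 255.5; 300 243 269 256.0;
```

```bash
python3 - <<'E'
from h import *
w=load('w4'); a=np.radians(99.9); n=np.array([np.sin(a),-np.cos(a)]); y=np.array([np.cos(a),np.sin(a)])
for r,c in((110,255),(150,255),(190,255),(260,255.5)):
    p=onz(w,[(c,r)],.226)[0]; print(r,((p[:2]-w['obs']['tool_pos'][:2])@np.c_[n,y]*1e3).round(2))
for uv in((400,150),(400,327),(400,490)): 
    p=onz(w,np.array([uv])/1.5625,.226)[0];print(uv,((p[:2]-w['obs']['tool_pos'][:2])@np.c_[n,y]*1e3).round(2))
tgt=np.array([*(w['obs']['tool_pos'][:2]-.0004*n),.116]); delta(tgt,Rtool(99.9,0))
E
```

```text
110 [6.000e-02 7.414e+01]
150 [2.000e-02 5.699e+01]
190 [-2.000e-02  3.885e+01]
260 [0.12 2.05]
(400, 150) [ 0.49 80.03]
(400, 327) [ 0.41 29.52]
(400, 490) [  0.31 -34.58]
shift [  -0.5   -0.3 -164.3] turn [-0.02  0.04  0.07] t 10.3 F [-0.5 -0.2 -1.6] op 14.7 q [-21.  -9. 106.   0.  83. -31.]
```

Request:
arm_command(rows="0 0 -25 0 0 0; 0 0 -55 0 0 0; 0 0 -85 0 0 0; 0 0 -112 0 0 0; 0 0 -135 0 0 0; 0 0 -150 0 0 0; -0.5 0 -160 0 0 0; -0.5 0 -164 0 0 0; -0.5 0 -164 0 0 0")

```text
t: 11.42
tool_pos: [0.5167, -0.1156, 0.1167]
tool_rot: [2.022, 2.403, 0.001]
contact_force: [0.6, 0.5, -1.1]
opening: 0.0144
```

Request:
arm_command(rows="0 0 -2 0 0 0; 0 0 -4 0 0 0; 0 0 -6 0 0 0; 0 0 -7 0 0 0; 0 0 -7 0 0 0; 0 0 -7 0 0 0")

```text
t: 12.18
tool_pos: [0.5169, -0.1158, 0.11]
tool_rot: [2.022, 2.403, 0.001]
contact_force: [-1.4, -1.3, 3.1]
opening: 0.0146
```

Request:
arm_command(rows="0 0 -0.7 0 0 0; 0 0 -1 0 0 0; 0 0 -1 0 0 0")

```text
t: 12.55
tool_pos: [0.5168, -0.1159, 0.109]
tool_rot: [2.022, 2.403, 0.001]
contact_force: [-1.9, -1.5, 3.0]
opening: 0.0144
```

```bash
python3 - <<'E'
from h import *
o=monitor.get_obs(); print(o['tool_pos'],o['contact_force'],o['wrist_torque'])
w=grab('wrist','w5'); s=grab('scene','s5')
a=cv2.resize(w['frame'][...,::-1],(480,360)); b=cv2.resize(s['frame'][200:340,150:290,::-1],(360,360),interpolation=cv2.INTER_CUBIC)[:, :320]
cv2.imwrite('pics/c5.png',np.hstack([a,b]))
E
```

```text
[ 0.51681783 -0.11590321  0.10901515] [-1.88056952 -1.50068248  3.03151501] [0.0131195  0.26939745 0.14155527]
```

View pics/c5.png

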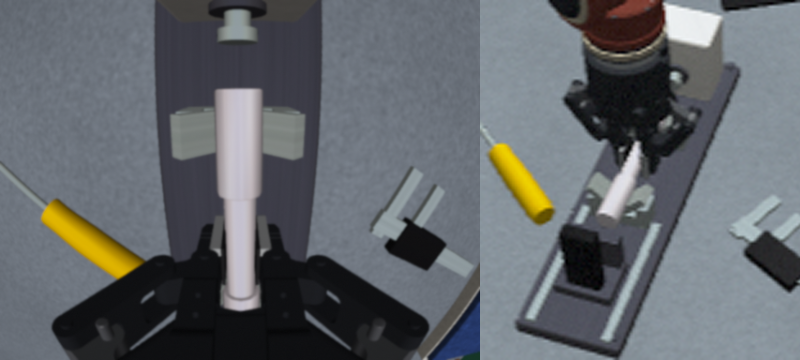

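The bar is between the V flanks, bearing slightly on the +x side: bar column 239 against block centre 237, and the force points to -x. I nudge it to -x and down.

Request:
arm_command(rows="-0.8 0 -0.5 0 0 0; -1.4 -0.2 -1.2 0 0 0; -1.4 -0.2 -1.8 0 0 0; -1.4 -0.2 -1.8 0 0 0")

```text
t: 13.15
tool_pos: [0.5158, -0.1161, 0.1075]
tool_rot: [2.022, 2.402, 0.002]
contact_force: [0.3, 0.1, 3.3]
opening: 0.0146
```

Request:
arm_command(rows="0 0 0 0 0 0; 0 0 0 0 0 0; 0 0 0 0 0 0; 0 0 0 0 0 0; 0 0 0 0 0 0", jaw=0.5)

```text
t: 13.78
tool_pos: [0.5157, -0.1161, 0.1074]
tool_rot: [2.022, 2.402, 0.002]
contact_force: [0.2, -1.1, -0.4]
opening: 0.0425
```

Request:
arm_command(rows="0 0 5 0 0 0; 0 0 15 0 0 0; 0 0 35 0 0 0; 0 0 60 0 0 0; 0 0 90 0 0 0; 0 0 120 0 0 0; 0 0 150 0 0 0; 0 0 180 0 0 0; 0 0 190 0 0 0; 0 0 190 0 0 0")

```text
t: 15.02
tool_pos: [0.5159, -0.1162, 0.2981]
tool_rot: [2.021, 2.401, 0.003]
contact_force: [0.3, 0.2, 0.8]
opening: 0.0426
```

```bash
python3 - <<'E'
from h import *
w=grab('wrist','w6'); print(w['obs']['tool_pos'])
cv2.imwrite('pics/w6b.png',cv2.resize(w['frame'][...,::-1],(800,600),interpolation=cv2.INTER_CUBIC))
E
```

```text
[ 0.51586863 -0.11616216  0.29807732]
```

View pics/w6b.png

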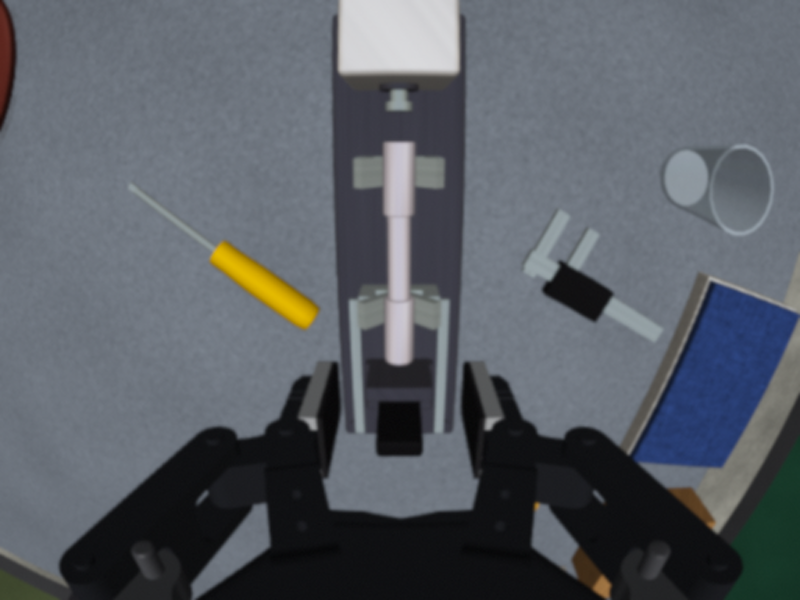

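The picture shows the bar in both V-blocks (ends at rows 142 and 365), with the jaw face just behind it and the grip top near (400,443). Now I work out the jaw push.

```bash
python3 - <<'E'
from h import *
w=load('w6'); a=np.radians(99.9); n=np.array([np.sin(a),-np.cos(a)]); y=np.array([np.cos(a),np.sin(a)])
def B(uv,z): return ((onz(w,np.array([uv])/1.5625,z)[0][:2]-w['obs']['tool_pos'][:2])@np.c_[n,y]*1e3).round(1)
pl=B((398,108),.052); print('plunger',pl,'-> TCP bed y',100-pl[1])
for nm,uv,z in [('bar far',(399,142),.06),('bar far side',(399,215),.06),('bar near',(399,362),.055),('bar sh near',(399,300),.06),('jaw face top',(400,361),.068),('jaw upright back?',(400,388),.068),('grip A',(400,402),.103),('grip B',(400,430),.103),('grip end',(400,455),.103),('gripL',(377,450),.103),('gripR',(422,450),.103),('V1',(399,172),.061)]: print(nm,B(uv,z))
print((w['frame'][250:296:2,256].astype(int).sum(1)),'rows 250..')
yo=pl[1]-100-175; T=w['obs']['tool_pos'][:2]+yo/1e3*y; delta([*T,.20],Rtool(99.9,0))
E
```

```text
plunger [ -0.  103.7] -> TCP bed y -3.700000000000003
bar far [ 0.6 80.5]
bar far side [ 0.5 31.5]
bar near [  0.4 -81. ]
bar sh near [  0.5 -29.1]
jaw face top [  1.1 -73.4]
jaw upright back? [  1.1 -96.3]
grip A [  1.  -86.5]
grip B [   1. -110.]
grip end [   0.9 -132.7]
gripL [ -15.5 -128.1]
gripR [  16.7 -128.2]
V1 [ 0.6 60.6]
[185 185 185 136  38  26  27  23  27  26  24  27  29  28  24  30  37  54
  45  48  69 276 356] rows 250..
shift [  29.9 -168.9  -96.8] turn [0.01 0.09 0.07] t 15.075 F [-0.4  0.  -0.7] op 42.7 q [-21. -10. 106.   0.  84. -31.]
```

Request:
arm_command(rows="5 -30 0 0 0 0; 11 -63 0 0 0 0; 17 -97 -5 0 0 0; 23 -130 -20 0 0 0; 28 -157 -50 0 0 0; 30 -169 -90 0 0 0; 30.5 -169 -130 0 0 0; 30.5 -169 -160 0 0 0; 30.5 -169 -176 0 0 0; 30.5 -169 -178 0 0 0; 30.5 -169 -178 0 0 0; 30.5 -169 -178 0 0 0", jaw=0, squeeze=30)

```text
t: 16.58
tool_pos: [0.5468, -0.2855, 0.1205]
tool_rot: [2.02, 2.4, 0.002]
contact_force: [-0.2, -0.5, 0.5]
opening: 0.0
```

```bash
python3 - <<'E'
from h import *
w=grab('wrist','w7'); o=w['obs']; delta(o['tool_pos'],Rtool(99.9,0)); print(o['tool_pos'])
cv2.imwrite('pics/w7b.png',cv2.resize(w['frame'][...,::-1],(640,480),interpolation=cv2.INTER_CUBIC))
E
```

```text
shift [ 0.1 -0.1  0.1] turn [0.1  0.22 0.07] t 16.625 F [-0.1 -0.9 -0.3] op 0.1 q [-34.  12. 101.   0.  67. -44.]
[ 0.54680101 -0.28551973  0.12054741]
```

View pics/w7b.png

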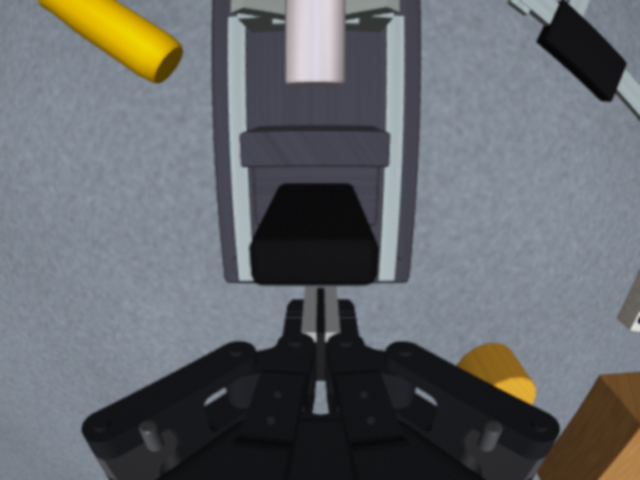

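The fingers are closed and centred behind the grip with a clear gap. I push in stages along bed +y, (-0.172, 0.985).

Request:
arm_command(rows="-1.4 7.9 0 0 0 0; -2.7 15.8 0 0 0 0; -3.4 19.7 0 0 0 0; -3.9 22.6 0 0 0 0; -4.4 25 0 0 0 0; -4.8 27.6 0 0 0 0; -5.2 29.5 0 0 0 0; -5.5 31.5 0 0 0 0; -5.9 33.5 0 0 0 0; -6.2 35.5 0 0 0 0")

```text
t: 17.88
tool_pos: [0.5407, -0.2508, 0.1206]
tool_rot: [2.019, 2.399, 0.0]
contact_force: [1.2, -5.2, -1.9]
opening: 0.0
```

```bash
cat > j.py <<'E'
from h import *
import sys
w=grab('wrist',sys.argv[1]); o=w['obs']; a=np.radians(99.9); n=np.array([np.sin(a),-np.cos(a)]); y=np.array([np.cos(a),np.sin(a)])
O=np.array([.51587,-.11616])+.0037*y
print('TCP bed xy',((o['tool_pos'][:2]-O)@np.c_[n,y]*1e3).round(1),'F along y',round(o['contact_force'][:2]@y,1),o['contact_force'].round(1),o['t'])
for b in(-52,-97): print('row for bar-end/jaw y',b,proj(w,[*(O+b/1e3*y),.06])[0].round(1))
g=w['frame'][:,256].astype(int); print([tuple(int(v) for v in g[r]) for r in range(0,140,6)])
E
python3 j.py w8
```

```text
TCP bed xy [   1.3 -140.6] F along y -5.3 [ 1.2 -5.2 -1.9] 17.875
row for bar-end/jaw y -52 [251.5  75.5]
row for bar-end/jaw y -97 [251.9 175. ]
[(208, 204, 214), (208, 204, 215), (209, 205, 216), (209, 206, 216), (210, 207, 217), (209, 205, 216), (213, 208, 218), (213, 209, 218), (214, 209, 219), (214, 209, 219), (214, 210, 220), (214, 211, 220), (214, 210, 220), (214, 210, 220), (214, 210, 220), (215, 210, 220), (214, 210, 219), (214, 209, 219), (213, 208, 218), (213, 208, 218), (212, 207, 216), (210, 206, 215), (210, 205, 215), (210, 203, 213)]
```

Request:
arm_command(rows="-0.4 2.5 0 0 0 0; -0.8 5 0 0 0 0; -1.3 7.5 0 0 0 0; -1.7 9.9 0 0 0 0; -2.1 12.3 0 0 0 0; -2.6 14.8 0 0 0 0; -3 17.2 0 0 0 0; -3.4 19.7 0 0 0 0; -3.8 22 0 0 0 0; -4.3 24.5 0 0 0 0; -4.6 26.5 0 0 0 0; -4.6 26.5 0 0 0 0")

```text
t: 19.42
tool_pos: [0.5362, -0.2249, 0.1206]
tool_rot: [2.019, 2.398, -0.001]
contact_force: [0.6, -6.5, -3.9]
opening: -0.0
```

```bash
python3 j.py w9; python3 - <<'E'
import cv2
cv2.imwrite('pics/w9b.png',cv2.resize(cv2.imread('pics/w9.png'),(640,480),interpolation=cv2.INTER_CUBIC))
E
```

```text
TCP bed xy [   1.3 -114.3] F along y -6.5 [ 0.6 -6.5 -3.9] 19.425
row for bar-end/jaw y -52 [251.6 134.5]
row for bar-end/jaw y -97 [252.1 226. ]
[(206, 202, 212), (206, 202, 213), (206, 203, 214), (208, 204, 214), (208, 205, 215), (209, 206, 216), (209, 206, 216), (194, 189, 199), (212, 208, 218), (212, 208, 217), (212, 208, 218), (213, 209, 218), (213, 209, 218), (212, 209, 219), (213, 208, 219), (213, 209, 219), (213, 209, 218), (213, 209, 219), (212, 208, 218), (213, 208, 217), (211, 207, 217), (211, 206, 216), (210, 205, 214), (209, 204, 214)]
```

View pics/w9b.png

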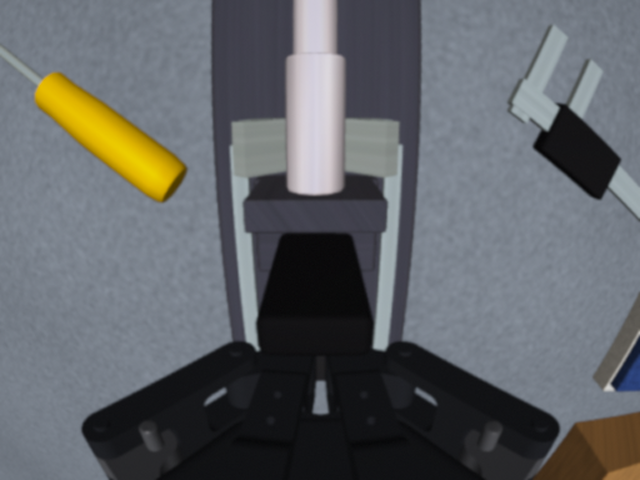

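The jaw is now against the bar, with the bar's near end at row 192, which puts the jaw at about 0.046. About 9 mm remains, so I advance in small steps and watch the force.

Request:
arm_command(rows="-0.2 1.2 0 0 0 0; -0.4 2.4 0 0 0 0; -0.6 3.6 0 0 0 0; -0.8 4.8 0 0 0 0; -1 5.9 0 0 0 0; -1.1 6.9 0 0 0 0; -1.1 6.9 0 0 0 0")

```text
t: 20.35
tool_pos: [0.5352, -0.2194, 0.1208]
tool_rot: [2.017, 2.395, -0.004]
contact_force: [1.2, -7.7, -2.7]
opening: -0.0002
```

```bash
python3 j.py w10|head -1; python3 - <<'E'
from h import *
for n in('w9','w10'):
    w=load(n); g=w['frame'][:,256].astype(float).sum(1); d=np.abs(np.diff(cv2.GaussianBlur(g[:,None],(1,5),0).ravel())); print(n,[ (i,round(d[i])) for i in range(1,200) if d[i]>12 and d[i]==d[max(0,i-4):i+5].max()])
E
```

```text
TCP bed xy [   1.3 -108.7] F along y -7.8 [ 1.2 -7.7 -2.7] 20.35
w9 [(43, 15), (155, 130), (185, 43)]
w10 [(155, 128), (185, 42)]
```

Request:
arm_command(rows="-0.3 1.7 0 0 0 0; -0.4 2.2 0 0 0 0; -0.4 2.2 0 0 0 0; -0.4 2.2 0 0 0 0")

```text
t: 20.9
tool_pos: [0.535, -0.2186, 0.1209]
tool_rot: [2.016, 2.393, -0.006]
contact_force: [1.3, -8.2, -3.2]
opening: 0.0003
```

Request:
arm_command(rows="-0.3 1.7 0 0 0 0; -0.4 2.2 0 0 0 0; -0.4 2.2 0 0 0 0; -0.4 2.2 0 0 0 0")

```text
t: 21.4
tool_pos: [0.5348, -0.2179, 0.1211]
tool_rot: [2.014, 2.39, -0.009]
contact_force: [1.5, -8.0, -2.5]
opening: -0.0
```

Request:
arm_command(rows="-0.3 2 0 0 0 0; -0.4 2.6 0 0 0 0; -0.5 3 0 0 0 0; -0.5 3 0 0 0 0")

```text
t: 21.9
tool_pos: [0.5346, -0.2171, 0.1215]
tool_rot: [2.012, 2.387, -0.013]
contact_force: [2.4, -10.4, -4.1]
opening: -0.0002
```

```bash
python3 j.py w11|head -1; python3 - <<'E'
from h import *
s=grab('scene','s11'); c=s['frame'][195:345,160:260,::-1]; cv2.imwrite('pics/s11b.png',cv2.resize(c,(400,600),interpolation=cv2.INTER_CUBIC))
E
```

```text
TCP bed xy [   1.2 -106.3] F along y -10.6 [  2.4 -10.4  -4.1] 21.9
```

Request:
arm_command(rows="-0.3 2 0 0 0 0; -0.5 3 0 0 0 0; -0.5 3 0 0 0 0; -0.5 3 0 0 0 0")

```text
t: 22.5
tool_pos: [0.5346, -0.2168, 0.1219]
tool_rot: [2.008, 2.382, -0.018]
contact_force: [3.2, -12.1, -3.9]
opening: 0.0003
```

```bash
python3 j.py w12|head -1
```

```text
TCP bed xy [   1.1 -106. ] F along y -12.5 [  3.2 -12.1  -3.9] 22.5
```

Force rises from 8.0 to 12.5 N with almost no motion, so this is the hard stop. I back off, raise the tool and check from above.

Request:
arm_command(rows="0.5 -3 0 0 0 0; 2 -12 0 0 0 0; 5 -28 0 0 0 0; 7 -40 0 0 0 0; 7 -40 40 0 0 0; 7 -40 90 0 0 0; 6 -20 140 0 0 0; 0 20 175 0 0 0; -8 60 175 0 0 0; -15 100 175 0 0 0; -15 100 175 0 0 0; -15 100 175 0 0 0")

```text
t: 24.05
tool_pos: [0.5198, -0.1174, 0.297]
tool_rot: [2.008, 2.382, -0.019]
contact_force: [0.2, -0.2, 0.0]
opening: -0.0
```

```bash
python3 - <<'E'
from h import *
w=grab('wrist','w13'); t=grab('top','t13'); o=w['obs']; print(o['t'],o['tool_pos'])
a=np.radians(99.9); n=np.array([np.sin(a),-np.cos(a)]); y=np.array([np.cos(a),np.sin(a)]); O=np.array([.51587,-.11616])+.0037*y
for b,z in((-52,.06),(28,.06),(108,.06),(108,.052),(-91,.103),(118,.1)): print(b,z,(proj(w,[*(O+b/1e3*y),z])[0]*1.2).round(1))
W=cv2.resize(w['frame'][...,::-1],(614,461)); T=cv2.resize(t['frame'][180:255,160:260,::-1],(184,138))
c=np.zeros((600,800,3),np.uint8); c[:461,:614]=W; c[:300,614:]=cv2.resize(t['frame'][178:258,162:212,::-1],(186,300),interpolation=cv2.INTER_CUBIC); c[300:600,614:]=cv2.resize(load('top0')['frame'][178:258,162:212,::-1],(186,300),interpolation=cv2.INTER_CUBIC)
cv2.imwrite('pics/c13.png',c)
E
```

```text
24.05 [ 0.51979692 -0.11737132  0.29702626]
-52 0.06 [301.  241.6]
28 0.06 [300.3 156.2]
108 0.06 [299.9  63.5]
108 0.052 [300.   64.3]
-91 0.103 [301.1 302.1]
118 0.1 [299.1  45.2]
```

View pics/c13.png

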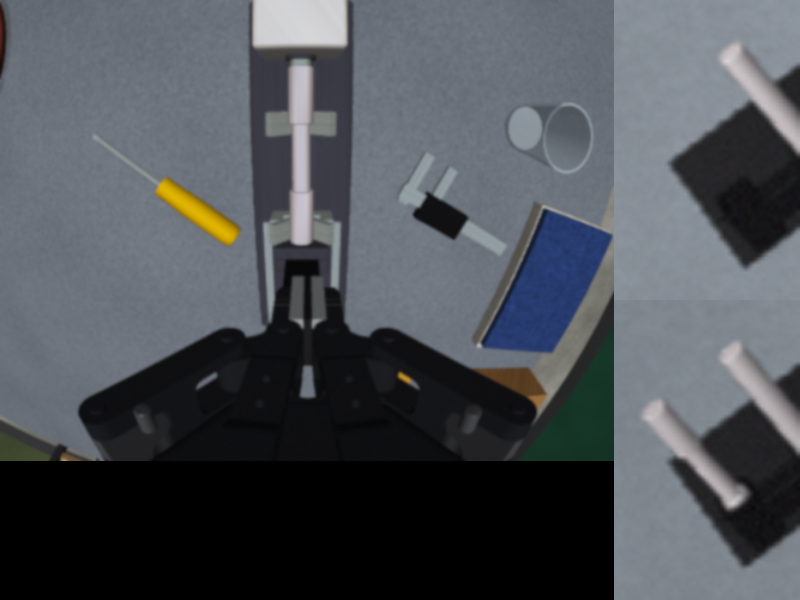

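The final picture agrees. The bar lies in both V-blocks, its ends at rows 65 and 243 (predicted 64 and 242 for plunger fully in). The stand and plain rod are where they were, and the robot touches nothing, so I hand in.

```bash
python3 -c "
from station import workorder,monitor
print(workorder.finish_job()); print(monitor.get_obs()['t'])"
```

```text
the job is handed in; nothing more can be done
None
the job is handed in; nothing more can be done
```

The job is handed in at about 24 s of the 62 s allowed; the interface reports no verdict.

- **What I did:** I gripped the waisted bar at its waist and drew it about 109 mm straight along its 45° axis, with only about the bar's own weight showing on the wrist. I laid it in both V-blocks, nudging it about 1 mm sideways to seat it, and let go with the jaw still back. I then pushed the jaw slowly with closed fingers until the force rose from 8.0 to 12.5 N with almost no motion, which I took as the plunger's hard stop. The fingers were then backed off and raised clear.
- **Last checks:** The bar's ends appear within about 1.5 pixels (1–2 mm) of where they should be with the plunger fully in. By eye, the stand and plain rod look the same in the top view as at the start. The bystanders in the wrist view look untouched, but I did not measure them or look again at the others. The tool reads no contact force.
- **Limits of these checks:** I inferred the jaw and plunger values from the force and the pictures; I could not read them directly. While pushing, the tool tilted by about 1° under load, which does not affect the result. No check failed or disagreed.

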